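# Stack the washed stack-nest trays at full height

### The arm

A 7-joint arm with a two-finger parallel gripper is mounted at the origin on a cart in front of the work surface, level with it; the furniture and walls round the work are solid. World frame = base frame: x ahead of the robot, y to its left, z up, the work surface at z = 0. Lengths are in m, angles in rad, forces in N, time in s.
With the tool pointing down it reaches from about 0.35 to 0.9 m from the base axis. Payload 8.1 kg.
Tool frame: the origin (TCP) lies between the finger pads; the fingertips stand 17 mm ahead of it and the grasp point (between the pads) lies 2 mm behind it; z points along the fingers, y is the line along which they close (so a half turn about z gives the same grasp; the last joint's range is limited). The gripper opens to 92 mm and grips with 3 to 60 N. Pads are 19 mm wide; open, the fingers measure 130 mm over their backs; the gripper's body (75 mm by 190 mm) begins 47 mm behind the grasp point.
Start: joints at [1.238, 0.434, 0.025, 1.573, -0.012, 1.134, -0.075], TCP at [0.142, -0.609, 0.244] pointing down, gripper open.
Joint ranges: [-2.62, 2.62], [-0.44, 2.09], [-1.27, 1.32], [0.08, 2.57], [-1.32, 4.46], [0.12, 2], [-2.74, 2.74]. Speed limits (rad/s): [2.22, 2.22, 3.01, 3.01, 3.14, 3.14, 3.14].

### API

Orientations are given as a rotation vector (axis times angle).
In Python, from cell import observe, get_image, calibration, sign_off, look_for, regions_of, landmark_of gives the robot as it stands.
- The arm moves only by the tool jog_arm, never from a script. Its argument "plan" is a list of rows, each an object with "offset": the shift along the tool's x, y, z normalised to -1 to 1, where 1 is 0.15 m, a list of three; "twist": the turn, a rotation vector about the tool's x, y, z normalised to -1 to 1, where 1 is 2 pi rad, a list of three; "fingers": the gripper command: -1 is shut, 1 is fully open, values between are in proportion. In form: [{"offset": [x, y, z], "twist": [ax, ay, az], "fingers": fingers}, ...]. A call has 1 to 20 rows; each row is the pose to reach, as a shift and turn from the pose commanded when the call began, along the tool's axes at that moment, turning the shorter way round; what a row does not reach only later rows make up. A row lasts 1/8 s, in which the tool goes at most 62.5 mm and 10.7 degrees, less where a joint would pass 70% of its speed; a pose out of reach is approached as far as the arm can. A call with a number of a shift or a turn outside -1 to 1 is refused whole. A call with a gripper value outside its range is refused whole. The fingers move at their own pace and stop on an object; "newtons" is the grip in N (left out, the last holds). Time passes only in rows, so rows that repeat a pose let the fingers close. It gives the time, the measured TCP pose, the force, the opening and the grip force at its end, in the units of the state.
- observe(): the state, without advancing time (a new reading comes with each control period).
- get_image(name): name is "side" or "top"; returns the picture (400x640x3 uint8, red, green, blue); there is no depth.
- calibration(name): a dict with "fov_y" (degrees; the focal length in pixels is half the picture's height over the tangent of half this angle, whatever the lens; pixels are square), "cx", "cy" (the principal point, pixels), "k1" (the pictures are not rectified: a ray, as slopes to the right and down, at radius r is drawn at 1 + k1 r^2 times it, then the intrinsics apply), "position" and "attitude" of the camera in the world. Camera axes: x right, y down, z forward; pixel columns grow to the right and rows downward; lengths in m; the calibration is good to about 2 mm. A picture is of the moment at which its call begins. calibration takes no time and is no camera call.
- sign_off(): hands the job in; it is judged then, once.
Trained networks look in the newest picture that a camera, given by its name, has taken for a name from the list of things; names that differ only in an ending like _2 or _b are one class to them, and where a whole thing is asked for, a point or a joint stands for the part that bears it (a point fixed in the world has none). Each returns a list of dicts, best first, with "conf" (0 to 1); they miss things now and then, are a little off and sometimes report something else, mostly with a low value. They report only what shows in the picture. A call takes as long as a camera call.
- look_for(thing, camera): "box" ([left, top, width, height] as shares, 0 to 1, of the picture: columns of its width, rows of its height, round what is visible of it).
- regions_of(thing, camera): "region" (400x640 bool, what is visible of it) and "box" ([left, top, width, height] as shares, 0 to 1, of the picture: columns of its width, rows of its height, round what is visible of it).
- landmark_of(thing, camera): "at" ([row, column] as shares, 0 to 1, of the picture: columns of its width, rows of its height: a listed point, or the origin of a listed thing).
The state is a dict: "clock": time; "joints": joint angles; "dq": joint speeds; "joint_efforts": joint torques, N m; "position": TCP position; "ee_rot": TCP orientation; "force": force on the tool from outside, world axes, zero at the start; "ft_torque": the same for the moment, N m; "width": opening from 0.0 (shut) to 1.0 (fully open); "gripper_force": force on a finger pad.
Only numpy, scipy, OpenCV 4.12 (cv2) and the standard library are available. Lean on these libraries where they do the work, as an engineer would, in place of code of your own. Each camera call takes 0.05 s, during which the arm holds its last target. There are 200 camera calls.

### The job

Stack the three grey trays into one tower where the tray with the dye bottle in it now stands. First take that bottle out and stand it upright on the bare table, clear of the trays; then put the tray that stands flat on the table on the bottom tray, and the tray from the sloped draining rack on top. Turn each tray end for end to the one below it, so that its feet rest on the shelves and it stands level at full height instead of nesting inside; do not shift the bottom tray or disturb the cups, beakers and the other bottle.

Things in the scene. Friction and masses are not known exactly. Their poses are not given: they have to be found in the camera images.
- tray_bottom_centre (a point): The grey tray with the bottle in it: 122 long (x) x 66 wide (y) x 56 high (z, up). Point: its centre, 28 above its underside. Floor 3 thick, 82 x 46; inside the rim 116 x 60. Shelf tops 6 below the rim. A tray on it with opposite x axis stands on the shelves, 50 higher, about 3 to 4 mm play in x and y; with the same x direction it sinks inside.
- tray_flat_centre (a point): The grey tray flat on the table, empty, same make, 0.14 kg; point at its centre, 28 up. The rim's outside is an upright band 66 wide across y, 14 high, to grip from above. All trays: the +x end has TWO corner feet underneath and ONE middle shelf inside the rim; the -x end has ONE middle foot and TWO corner shelves.
- tray_rack_centre (a point): The grey tray on the draining rack, empty, same make, 0.14 kg; point at its centre, 28 from underside and rim, z out of its open top. It is tilted 25 degrees about its length, one long side resting on the rack's lip, its open top leaning towards the robot.
- bottle_centre (a point): Small brown dye bottle with white screw cap, standing in the bottom tray: 65 high, body 28 across up to 50 above its foot, cap 20 across from 51 to 65; about 0.04 kg. Site at its centre, 32.5 above its foot.
- rack: White sloped draining rack with steel legs, fixed: 96 up the slope x 144 wide. Origin on the table under its middle; the bed's top is 50 above it there and slopes at 25 degrees, rising along its x axis; a lip 7 high runs along the low (-x) edge.
- cup_left: Clear plastic cup, 75 across and 88 high, origin at its underside's centre. A bystander.
- cup_right: Clear plastic cup, 75 across and 88 high, origin at its underside's centre. A bystander.
- cup_back: Clear plastic cup, 75 across and 88 high, origin at its underside's centre. A bystander.
- cup_mid: Clear plastic cup, 75 across and 88 high, origin at its underside's centre. A bystander.
- bottle_other: Another dye bottle of the same make, standing on the table, 28 across, 65 high, origin at its underside's centre. A bystander.
- beaker_back: Glass beaker, 83 across and 96 high, origin at its underside's centre. A bystander.
- beaker_left: Glass beaker, 83 across and 96 high, origin at its underside's centre. A bystander.

How it is judged:
At the end, for the whole second after the job is handed in: Each upper tray's centre is 46.5 to 53 mm above the one below, within 9 mm sideways, parallel within 0.15 rad, all level; the bottom tray is within 30 mm of its start; the bottle is upright on the table over 75 mm from the bottom tray's centre, touching no tray; all at rest (z of tray_flat_centre in the frame of tray_bottom_centre between 0.0465 and 0.053 m and horizontal distance between tray_flat_centre and tray_bottom_centre below 0.009 m and angle between the x axis of tray_flat_centre and the x axis of tray_bottom_centre, either way round below 0.15 rad and angle between each of tray_flat_centre, tray_rack_centre, tray_bottom_centre's own z axis and vertical below 0.06 rad and z of tray_rack_centre in the frame of tray_flat_centre between 0.0465 and 0.053 m and horizontal distance between tray_rack_centre and tray_flat_centre below 0.009 m and angle between the x axis of tray_rack_centre and the x axis of tray_flat_centre, either way round below 0.15 rad and height (world z) of tray_bottom_centre below 0.035 m and distance of tray_bottom_centre from where it was at the start of the episode below 0.03 m and angle between bottle_centre's own z axis and vertical below 0.1 rad and height (world z) of bottle_centre between 0.028 and 0.037 m and horizontal distance between bottle_centre and tray_bottom_centre above 0.075 m and linear speed of each of tray_bottom, tray_flat, tray_rack, bottle below 0.02 m/s and contact force between bottle and tray_bottom below 0.01 N and contact force between bottle and tray_flat below 0.01 N).
It fails at once if a cup, beaker or the other bottle was pushed by more than 30 mm (distance of any of cup_left, cup_right, cup_back, cup_mid, bottle_other, beaker_back, beaker_left from where it was at the start of the episode above 0.03 m).
It fails at once if a cup, beaker or the other bottle was tipped (angle between any of cup_left, cup_right, cup_back, cup_mid, bottle_other, beaker_back, beaker_left's own z axis and vertical above 0.35 rad).
It also fails if it takes over 72 s, if anything falls off the work surface, if the arm or the gripper's body presses on something with over 40 N, if the wrist force passes 120 N, or if a joint passes its speed limit or range.

## Working session

There is one attempt and no reset: what is moved stays moved. The work goes in short steps, Python scripts to look and compute and a tool call to move; the robot and the scene stay as the last step left them, time stands still between calls to the robot, and variables do not carry over. Pictures are saved under pics/ and viewed, at most 13 in all, crops included, and the job is handed in when it is done.

Besides the shell and the picture viewer there is one more tool, called after "Call:" by a JSON object that holds its "op" and its "data". jog_arm: Moves the arm, as the interface text tells. Scaled input: -1 to 1 covers 0.15 m each way for a shift and 2 pi rad each way for a turn. Its arguments: {"type":"object","properties":{"plan":{"type":"array","items":{"type":"object","properties":{"offset":{"type":"array","items":{"type":"number","minimum":-1,"maximum":1}},"twist":{"type":"array","items":{"type":"number","minimum":-1,"maximum":1}},"fingers":{"type":"number"}}}},"newtons":{"type":"number"}},"required":["plan"]}

```bash
ls; mkdir -p pics; cat > h.py <<'E'
import numpy as np, cv2
from scipy.spatial.transform import Rotation as R
from cell import *
def cam(n):
    c=calibration(n); f=200/np.tan(np.radians(c['fov_y'])/2)
    return c,f
def att(c):
    a=np.array(c['attitude'],float)
    return a if a.shape==(3,3) else R.from_rotvec(a).as_matrix() if a.size==3 else None
def ray(n,row,col):
    c,f=cam(n); d=np.array([(col-c['cx'])/f,(row-c['cy'])/f]); u=d.copy()
    for _ in range(30): u=d/(1+c['k1']*(u@u))
    return np.array(c['position']),att(c)@np.array([u[0],u[1],1])
def at_z(n,row,col,z):
    p,d=ray(n,row,col); return p+d*(z-p[2])/d[2]
def proj(n,X):
    c,f=cam(n); q=att(c).T@(np.array(X)-np.array(c['position'])); u=q[:2]/q[2]
    u=u*(1+c['k1']*(u@u)); return np.array([c['cy']+f*u[1],c['cx']+f*u[0]]) # row,col
def tri(r1,r2):
    (p,d),(q,e)=r1,r2; d=d/np.linalg.norm(d);e=e/np.linalg.norm(e)
    s=np.linalg.lstsq(np.c_[d,-e],q-p,rcond=None)[0]
    a=p+s[0]*d;b=q+s[1]*e; return (a+b)/2,np.linalg.norm(a-b)
E
python3 - <<'E'
from h import *
for n in('side','top'):
    print(n,calibration(n)); cv2.imwrite(f'pics/{n}0.png',get_image(n)[:,:,::-1])
o=observe(); print(o)
for t in ['tray_bottom_centre','tray_flat_centre','tray_rack_centre','bottle_centre','rack','cup_left','bottle_other','beaker_back']:
    L={}
    for n in('side','top'):
        L[n]=landmark_of(t,n)
        print(t,n,[(round(x['conf'],2),np.round(np.array(x['at'])*[400,640],1).tolist()) for x in L[n]][:4])
    if L['side'] and L['top']:
        r=[ray(n,*(np.array(L[n][0]['at'])*[400,640])) for n in L]
        print('  ',tri(*r))
E
```

```text
pics
side {'fov_y': 44.76970855987006, 'cx': 319.0427319182557, 'cy': 205.21088624725536, 'k1': -0.1303259517949163, 'position': array([ 0.23557491, -1.37792899,  0.80817201]), 'attitude': array([-2.03600704,  0.23971581, -0.125291  ])}
top {'fov_y': 47.177681397751776, 'cx': 315.71379020222116, 'cy': 196.14042890667045, 'k1': 0.021968224093438578, 'position': array([ 0.34326759, -0.02191192,  1.35630362]), 'attitude': array([-2.1272611 ,  2.13384868, -0.1522648 ])}
{'clock': 0.1, 'joints': array([ 1.23839327,  0.43514244,  0.02498005,  1.57399558, -0.01157696,
        1.1339979 , -0.07511351]), 'dq': array([ 0.00122449, -0.00039175, -0.00013437, -0.00296594, -0.00012361,
        0.00087983,  0.00099073]), 'joint_efforts': array([ 3.34118180e-03, -6.69123030e+01,  9.88423526e-01, -3.15145969e+01,
       -6.04582694e-02,  3.73767887e-02, -9.65251132e-06]), 'position': array([ 0.14220852, -0.608166  ,  0.24303434]), 'ee_rot': array([-3.11953623e+00, -3.59900554e-01,  4.85540481e-04]), 'force': array([-0.23366433,  0.63992196, -0.63299346]), 'ft_torque': array([-0.01024764,  0.0037882 ,
[... 825 characters left out ...]
.0, 315.5])]
rack top [(0.73, [185.7, 220.6]), (0.54, [258.7, 393.5])]
   (array([0.59209519, 0.2860929 , 0.00858348]), np.float64(0.002207647743562939))
cup_left side [(0.78, [218.3, 262.9]), (0.73, [215.8, 376.3])]
cup_left top [(0.79, [260.4, 283.1]), (0.48, [190.5, 216.0])]
   (array([0.36677546, 0.09713202, 0.00231494]), np.float64(0.008182581590335598))
bottle_other side [(0.77, [266.1, 318.3])]
bottle_other top [(0.63, [224.1, 395.4])]
   (array([ 0.47965884, -0.23466453,  0.00445897]), np.float64(0.0070120496675729746))
beaker_back side [(0.86, [214.0, 375.8])]
beaker_back top [(0.68, [137.7, 305.7])]
   (array([0.74599972, 0.03047501, 0.0014621 ]), np.float64(0.0066802529653636885))
```

```bash
python3 - <<'E'
import cv2
a=cv2.imread('pics/top0.png'); cv2.imwrite('pics/top0c.png',cv2.resize(a[100:320,150:490],(800,518),interpolation=cv2.INTER_CUBIC))
a=cv2.imread('pics/side0.png'); cv2.imwrite('pics/side0c.png',cv2.resize(a[110:340,170:470],(780,598),interpolation=cv2.INTER_CUBIC))
E
```

```text
(no output)
```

View pics/top0c.png

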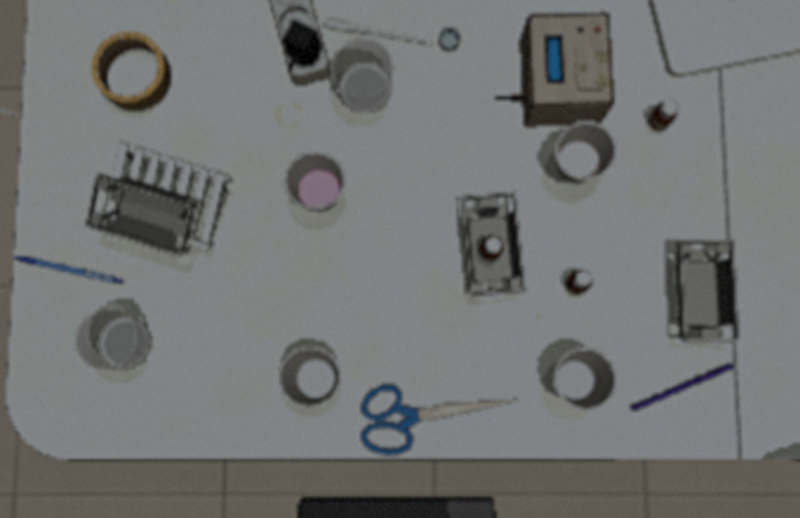

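View pics/side0c.png

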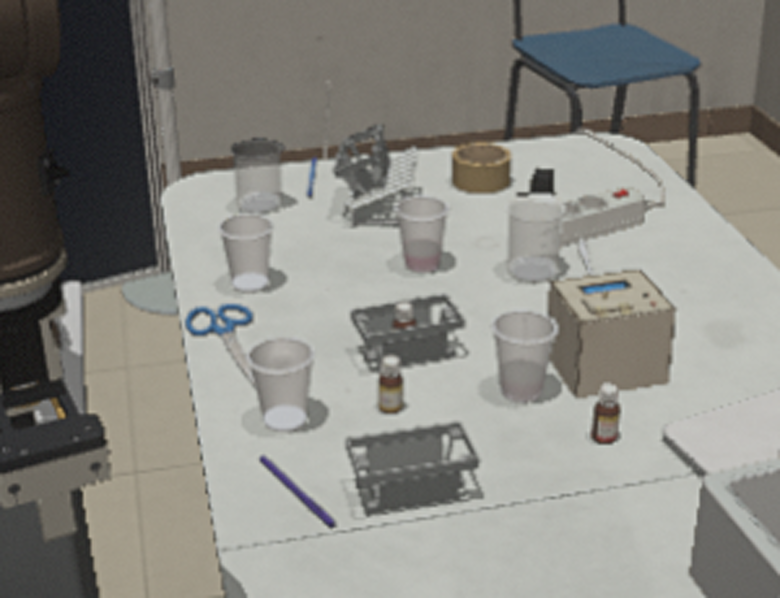

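The top view shows the bottom tray with the bottle near (490,245) in the crop, the flat tray near (700,290) and the rack tray near (143,213). The other bottle stands between the first two. Next I'll fit poses to the silhouettes and enlarge the tray ends to read their directions.

```bash
cat > fit.py <<'E'
from h import *
from scipy.optimize import minimize
def rect(l,w,z): return [[sx*l/2,sy*w/2,z] for sx in(-1,1) for sy in(-1,1)]
TR=np.array(rect(.122,.066,.028)+rect(.122,.066,.014)+rect(.082,.046,-.028)) # about the centre
def cyl(r,z0,z1): return [[r*np.cos(a),r*np.sin(a),z] for a in np.linspace(0,6.28,24) for z in(z0,z1)]
BT=np.array(cyl(.014,-.0325,.0175)+cyl(.010,.0175,.0325))
def hullmask(pts):
    S=8; m=np.zeros((400,640),np.uint8)
    h=cv2.convexHull(np.array(pts,np.float32)[:,::-1].copy())
    cv2.fillConvexPoly(m,np.round(h*16).astype(np.int32),255,cv2.LINE_AA,4); return m/255.
def masks(t,near=None,cams=('side','top')):
    out={}
    for n in cams:
        c=[]
        for k in range(3):
            get_image(n); r=regions_of(t,n)
            if near is not None:
                pr=proj(n,near); r=[x for x in r if np.linalg.norm(np.argwhere(x['region']).mean(0)-pr)<30]
            if r: c.append(hullmask(np.argwhere(r[0]['region'])))
        if c: out[n]=np.mean(c,0)
    return out
def fit(model,ms,p0,pose):
    def cost(p):
        T,t=pose(p); s=0
        for n,m in ms.items():
            h=hullmask([proj(n,T@q+t) for q in model]); s+=np.abs(h-m).sum()/m.sum()
        return s
    sim=np.array([p0]+[np.array(p0)+np.eye(len(p0))[i]*([.01,.01,.15] if len(p0)==3 else [.01,.01,.15,.01])[i] for i in range(len(p0))]) if len(p0)>2 else np.array([p0,[p0[0]+.01,p0[1]],[p0[0],p0[1]+.01]])
    r=minimize(cost,p0,method='Nelder-Mead',options=dict(initial_simplex=sim,xatol=2e-4,fatol=1e-4))
    return r.x,r.fun
def flatpose(z): return lambda p:(R.from_euler('z',p[2] if len(p)>2 else 0).as_matrix(),np.array([p[0],p[1],z]))
def rackpose(p):
    return (R.from_euler('z',p[2])*R.from_euler('y',-25,degrees=True)*R.from_euler('z',np.pi/2)).as_matrix(),np.array([p[0],p[1],p[3]])
E
python3 - <<'E'
from fit import *
for t,p0,z in(('tray_bottom_centre',(.532,-.124,.1),.028),('tray_flat_centre',(.475,-.38,0),.028)):
    ms=masks(t,[p0[0],p0[1],z]); 
    for sub in (ms,)+tuple({k:v} for k,v in ms.items()): 
        x,f=fit(TR,sub,p0,flatpose(z)); print(t,list(sub),np.round(x,4),round(f,3))
ms=masks('tray_rack_centre',[.575,.288,.09])
x,f=fit(TR,ms,(.575,.288,-.2,.085),rackpose); print('rack tray',list(ms),np.round(x,4),f)
ms=masks('bottle_centre',[.53,-.12,.04])
for n in ms: print('bottle mask',n,np.argwhere(ms[n]>.5).min(0),np.argwhere(ms[n]>.5).max(0))
for t in ('cup_right','beaker_left','cup_left','cup_back'):
  for n in('top','side'):
    L=landmark_of(t,n); print(t,n,[(round(a['conf'],2),np.round(at_z(n,*(np.array(a['at'])*[400,640]),0)[:2],3).tolist()) for a in L][:6])
ims={n:np.mean([get_image(n).astype(float) for _ in range(12)],0) for n in('top','side')}
def crop(n,r,c,h,w): 
    a=ims[n][r-h:r+h,c-w:c+w,::-1]; a=np.clip((a-a.min())/(np.percentile(a,99.5)-a.min())*255,0,255).astype(np.uint8)
    return cv2.resize(a,(266,290),interpolation=cv2.INTER_CUBIC)
cc=[('top',204,358),('top',224,447),('top',190,211),('side',237,325),('side',293,328),('side',172,310)]
g=[crop(n,r,c,30,27) for n,r,c in cc]
cv2.imwrite('pics/ends.png',np.vstack([np.hstack(g[:3]),np.hstack(g[3:])]))
print(observe()['clock'])
E
```

```text
tray_bottom_centre ['side', 'top'] [ 0.5325 -0.1244  0.0721] 0.184
tray_bottom_centre ['side'] [ 0.5334 -0.1266 -0.0103] 0.081Traceback (most recent call last):
  File "<stdin>", line 5, in <module>
  File "fit.py", line 29, in fit
    r=minimize(cost,p0,method='Nelder-Mead',options=dict(initial_simplex=sim,xatol=2e-4,fatol=1e-4))
    res = _minimize_neldermead(fun, x0, args, callback, bounds=bounds,
                               **options)
    fxcc = func(xcc)
    fx = function(np.copy(x), *(wrapper_args + args))
  File "fit.py", line 26, in cost
    h=hullmask([proj(n,T@q+t) for q in model]); s+=np.abs(h-m).sum()/m.sum()
                ~~~~^^^^^^^^^
  File "h.py", line 17, in proj
    c,f=cam(n); q=att(c).T@(np.array(X)-np.array(c['position'])); u=q[:2]/q[2]
        ~~~^^^
  File "h.py", line 5, in cam
    c=calibration(n); f=200/np.tan(np.radians(c['fov_y'])/2)
ValueError: time passes only in moves, steps and waits
```

```bash
sed -i 's/^def cam(n):/from functools import lru_cache\n@lru_cache\ndef cam(n):/; s/^def att(c):/def att(c):\n    if "M" not in c: c["M"]=R.from_rotvec(c["attitude"]).as_matrix()\n    return c["M"]/' h.py
cat > m1.py <<'E'
from fit import *
for t,p0,z in(('tray_bottom_centre',(.532,-.124,.1),.028),('tray_flat_centre',(.475,-.38,0),.028)):
    ms=masks(t,[p0[0],p0[1],z]); 
    for sub in (ms,)+tuple({k:v} for k,v in ms.items()): 
        x,f=fit(TR,sub,p0,flatpose(z)); print(t,list(sub),np.round(x,4),round(f,3))
ms=masks('tray_rack_centre',[.575,.288,.09])
x,f=fit(TR,ms,(.575,.288,-.2,.085),rackpose); print('rack tray',list(ms),np.round(x,4),f)
ms=masks('bottle_centre',[.53,-.12,.04])
for n in ms: print('bottle mask',n,np.argwhere(ms[n]>.5).min(0),np.argwhere(ms[n]>.5).max(0))
for t in ('cup_right','beaker_left','bottle_other'):
  for n in('top','side'):
    L=landmark_of(t,n); print(t,n,[(round(a['conf'],2),np.round(at_z(n,*(np.array(a['at'])*[400,640]),0)[:2],3).tolist()) for a in L][:6])
ims={n:np.mean([get_image(n).astype(float) for _ in range(10)],0) for n in('top','side')}
np.savez('ims.npz',**ims)
def crop(n,r,c,h,w): 
    a=ims[n][r-h:r+h,c-w:c+w,::-1]; a=np.clip((a-a.min())/(np.percentile(a,99.5)-a.min())*255,0,255).astype(np.uint8)
    return cv2.resize(a,(266,290),interpolation=cv2.INTER_CUBIC)
cc=[('top',204,358),('top',224,447),('top',190,211),('side',237,325),('side',293,328),('side',172,310)]
g=[crop(n,r,c,30,27) for n,r,c in cc]
cv2.imwrite('pics/ends.png',np.vstack([np.hstack(g[:3]),np.hstack(g[3:])]))
print(observe()['clock'])
E
python3 m1.py
```

```text
tray_bottom_centre ['side', 'top'] [ 0.5324 -0.1244  0.0645] 0.217
tray_bottom_centre ['side'] [ 0.5327 -0.1266  0.0139] 0.063
tray_bottom_centre ['top'] [ 0.5316 -0.1236  0.1112] 0.12
tray_flat_centre ['side', 'top'] [ 0.4737 -0.3838 -0.0032] 0.144
tray_flat_centre ['side'] [ 0.4742 -0.3849 -0.0236] 0.061
tray_flat_centre ['top'] [ 0.4737 -0.3825 -0.0042] 0.076
rack tray ['side', 'top'] [ 0.5747  0.2965 -0.2938  0.0672] 0.13415654377298405
bottle mask side [227 322] [236 329]
bottle mask top [201 353] [211 363]
cup_right top [(0.64, [0.365, -0.23])]
cup_right side [(0.57, [0.367, -0.22])]
beaker_left top [(0.69, [0.417, 0.336])]
beaker_left side [(0.6, [0.415, 0.323])]
bottle_other top [(0.42, [0.483, -0.24]), (0.34, [0.594, 0.285]), (0.16, [0.607, 0.102])]
bottle_other side [(0.72, [0.482, -0.218])]
5.2
```

View pics/ends.png

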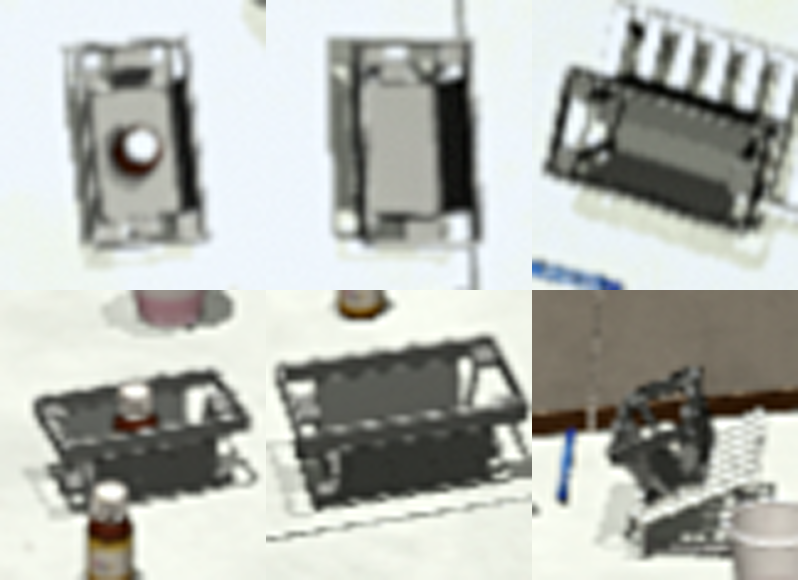

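In the crops, the flat tray's far end is open in the middle, and the bottom tray's far end is open at its corners. I'll check that more closely from the saved images later. The bottle pose is clear enough, so I'll start moving.

Call:
{"op": "jog_arm", "data": {"plan": [{"offset": [0.5,-0.4,0],"fingers": -0.04},{"offset": [1,-0.78,0],"fingers": -0.04},{"offset": [1,-0.78,0],"fingers": -0.04},{"offset": [1,-0.78,0],"fingers": -0.04}], "newtons": 10}}

```text
$.plan[0]: bad value
```

```bash
cat > go.py <<'E'
import sys
from h import *
def rel(target,yaw=None,down=None):
    """target xyz world; yaw of tool x (tool down) -> normalised offset, twist"""
    o=observe(); T=R.from_rotvec(o['ee_rot']); d=T.inv().apply(np.array(target)-o['position'])
    G=T if yaw is None else R.from_euler('z',yaw)*R.from_rotvec([np.pi,0,0])
    if down is not None: G=down
    tw=(T.inv()*G).as_rotvec(); X=T.as_matrix()
    print('t',o['clock'],'pos',np.round(o['position'],4),'yaw',round(np.arctan2(X[1,0],X[0,0]),4),'toolz',np.round(X[:,2],3),'j',np.round(o['joints'],2),'w',round(o['width']*92,1),'gf',round(o['gripper_force'],1),'F',np.round(o['force'],1))
    print('offset',np.round(d/.15,3),'twist',np.round(tw/2/np.pi,4))
if __name__=='__main__':
    a=[float(x) for x in sys.argv[1:]]; rel(a[:3],a[3] if len(a)>3 else None)
E
python3 - <<'E'
from fit import *
im=np.load('ims.npz')
for n in('top','side'):
    a=im[n]; 
    # cap: bright pixels near bottle
    r0,c0=(204,358) if n=='top' else (231,325)
    s=a[r0-8:r0+8,c0-8:c0+8].mean(2); m=s>np.percentile(s,99.9)*.75
    rc=np.argwhere(m).mean(0)+[r0-8,c0-8]; print(n,rc,m.sum(),at_z(n,*rc,.066))
P={'bottom':(.5320,-.1244,.09),'flat':(.4737,-.3835,0)}
V,U=np.mgrid[-.04:.04:200j,-.068:.068:340j]
rows=[]
for k in('bottom','flat','rack'):
    row=[]
    for n in('top','side'):
        if k=='rack': T,t=rackpose((.5747,.2965,-.294,.0672))
        else: T,t=flatpose(.028)(P[k])
        W=(np.stack([U,-V,0*U+.028],-1)@T.T)+t
        c,f=cam(n); q=(W-c['position'])@att(c); u=q[...,:2]/q[...,2:]; u=u*(1+c['k1']*(u**2).sum(-1,keepdims=True))
        g=cv2.remap(im[n].astype(np.float32),(c['cx']+f*u[...,0]).astype(np.float32),(c['cy']+f*u[...,1]).astype(np.float32),cv2.INTER_CUBIC)
        g=np.clip(g/np.percentile(g,99)*255,0,255).astype(np.uint8)[:,:,::-1].copy()
        cv2.rectangle(g,(int(170-61*2.5),int(100-33*2.5)),(int(170+61*2.5),int(100+33*2.5)),(0,0,255),1)
        row.append(g)
    rows.append(np.hstack(row))
cv2.imwrite('pics/rect.png',np.vstack(rows))
E
```

```text
top [204.29032258 359.77419355] 31 [ 0.52690429 -0.12537342  0.066     ]
side [224.91666667 323.48333333] 60 [ 0.52950611 -0.10817585  0.066     ]
```

View pics/rect.png

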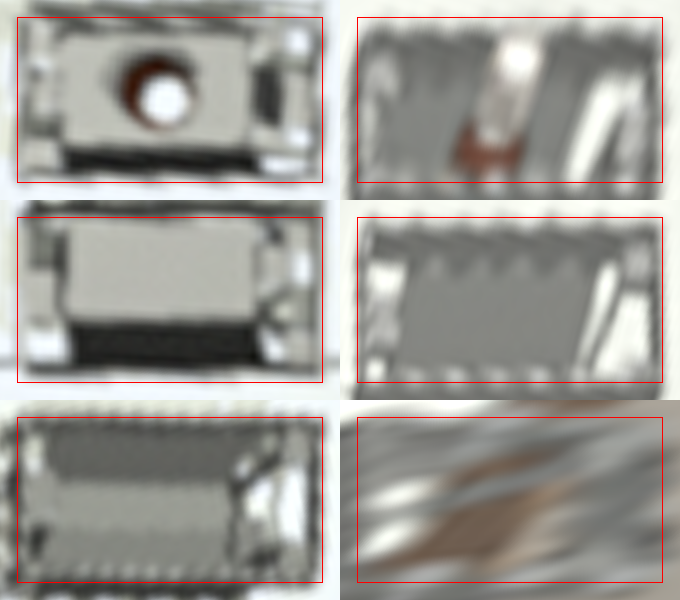

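The panels agree: the bottom tray's far (+x world) end has corner feet and a middle shelf, so its +x points away from the robot. The flat tray's far end is the reverse, so it's already end for end. The rack tray has its corner-shelf end to the left, so its +x points to world -y. Every row needs a twist, so I'll resend the move and refine the poses by edge location.

Call:
{"op": "jog_arm", "data": {"plan": [{"offset": [0.5,-0.4,0],"twist": [0,0,0],"fingers": -0.04},{"offset": [1,-0.78,0],"twist": [0,0,0],"fingers": -0.04},{"offset": [1,-0.78,0],"twist": [0,0,0],"fingers": -0.04},{"offset": [1,-0.78,0],"twist": [0,0,0],"fingers": -0.04}], "newtons": 10}}

```text
clock: 5.7
position: [0.2657, -0.4566, 0.2441]
ee_rot: [-3.119, -0.372, -0.003]
force: [-0.0, -1.0, -0.1]
width: 0.615
gripper_force: 0.0
```

```bash
cat > edge.py <<'E'
from fit import *
def sample(im,n,W):
    c,f=cam(n); q=(W-np.array(c['position']))@att(c); u=q[...,:2]/q[...,2:]; u=u*(1+c['k1']*(u**2).sum(-1,keepdims=True))
    return cv2.remap(im,(c['cx']+f*u[...,0]).astype(np.float32),(c['cy']+f*u[...,1]).astype(np.float32),cv2.INTER_LINEAR)
def edge(im,n,T,t,side,z=.028,span=(-.010,.012)):
    """offset of the outer rim edge (mm) against pose T,t at both ends of a side; side '+x','-x','+y','-y'"""
    g=im.mean(2).astype(np.float32) if im.ndim==3 else im
    ax='xy'.index(side[1]); sg=1 if side[0]=='+' else -1; half=(.061,.033)[ax]; oth=(.061,.033)[1-ax]
    s=np.linspace(-oth*.8,oth*.8,33); d=np.linspace(*span,111); res=[]
    Q=np.zeros((33,111,3)); Q[...,ax]=sg*(half+d)[None]; Q[...,1-ax]=s[:,None]; Q[...,2]=z
    v=sample(g,n,Q@T.T+t)
    for k in range(33):
        out=np.median(v[k,-25:]); lo=v[k,:85].min(); h=(out+lo)/2; i=np.where(v[k]<h)[0]
        i=i[-1] if len(i) and i[-1]<110 else None
        res.append(np.nan if i is None else d[i]+(d[1]-d[0])*(v[k,i]-h)/(v[k,i]-v[k,i+1]))
    res=np.array(res); m=np.isfinite(res)
    for _ in range(3):
        p=np.polyfit(s[m],res[m],1); e=res-np.polyval(p,s); m=np.isfinite(res)&(np.abs(e)<max(.0015,2*np.nanmedian(np.abs(e))))
    return p[1]*1e3,p[0]*(-sg if ax==0 else sg),np.std(e[m])*1e3,m.sum()   # mean offset mm outward, dyaw rad
E
python3 - <<'E'
from edge import *
im=np.load('ims.npz')
for k,p in {'bottom':(.5320,-.1244,.08),'flat':(.4737,-.3835,0)}.items():
    T,t=flatpose(.028)(p)
    for n in('top','side'):
        for sd in('+x','-x','+y','-y'):
            print(k,n,sd,np.round(edge(im[n],n,T,t,sd),3))
T,t=rackpose((.5747,.2965,-.294,.0672))
for n in('top','side'):
  for sd in('+x','-x','+y','-y'): print('rack',n,sd,np.round(edge(im[n],n,T,t,sd),3))
E
python3 go.py .53 -.122 .15 1.65
```

```text
bottom top +x [4.960e-01 2.000e-03 1.013e+00 3.300e+01]
bottom top -x [ 9.950e-01 -2.000e-02  1.013e+00  3.300e+01]
bottom top +y [6.59e+00 1.70e-02 4.93e-01 3.30e+01]
bottom top -y [-1.91e+00  1.30e-02  6.36e-01  2.80e+01]
bottom side +x [-1.30e-01  8.00e-03  6.15e-01  3.30e+01]
bottom side -x [ 3.44  -0.042  0.536 28.   ]
bottom side +y [-3.677e+00  1.300e-02  7.000e-01  2.600e+01]
bottom side -y [-6.744  0.102  1.983  9.   ]
flat top +x [ 3.12e-01 -3.10e-02  4.98e-01  3.30e+01]
flat top -x [ 0.346 -0.105  0.671 23.   ]
flat top +y [ 6.347  0.     0.553 33.   ]
flat top -y [-3.22e+00  1.20e-02  7.92e-01  3.20e+01]
flat side +x [1.77e-01 1.40e-02 1.87e-01 3.30e+01]
flat side -x [ 8.20e-01 -9.00e-03  4.39e-01  3.00e+01]
flat side +y [-2.644e+00  7.000e-03  6.550e-01  3.100e+01]
flat side -y [1.0147e+01 2.0000e-03 5.8400e-01 2.0000e+01]
rack top +x [-1.16e-01 -1.60e-02  3.39e-01  3.30e+01]
rack top -x [ 3.54   0.074  0.674 30.   ]
rack top +y [ 6.26e-01 -1.50e-02  5.06e-01  3.30e+01]
rack top -y [ 6.67e+00 -6.00e-03  3.09e-01  2.60e+01]
rack side +x [ 3.195 -0.038  1.952 27.   ]
rack side -x [ 8.041  0.028  1.306 10.   ]
rack side +y [ 3.736  0.074  1.506 17.   ]
rack side -y [ 4.358 -0.099  1.901 19.   ]
t 5.7 pos [ 0.2657 -0.4566  0.2441] yaw 0.2377 toolz [ 0.002  0.001 -1.   ] j [ 0.98  0.28 -0.05  1.8   0.01  1.06 -0.4 ] w 56.6 gf 0.0 F [-0.  -1.  -0.1]
offset [ 2.236 -1.753  0.633] twist [ 1.000e-04 -3.000e-04 -2.248e-01]
```

Call:
{"op": "jog_arm", "data": {"plan": [{"offset": [0.5,-0.39,0.1],"twist": [0,0,-0.03],"fingers": -0.04},{"offset": [1,-0.79,0.2],"twist": [0,0,-0.06],"fingers": -0.04},{"offset": [1,-0.79,0.25],"twist": [0,0,-0.085],"fingers": -0.04},{"offset": [1,-0.79,0.25],"twist": [0,0,-0.112],"fingers": -0.04},{"offset": [1,-0.79,0.25],"twist": [0,0,-0.112],"fingers": -0.04}]}}

```text
clock: 6.32
position: [0.3809, -0.3112, 0.2061]
ee_rot: [-2.806, -1.413, 0.0]
force: [-0.2, -0.2, -0.2]
width: 0.48
gripper_force: 0.0
```

```bash
python3 go.py .528 -.1255 .12 1.664; python3 -c "
from h import *
print(at_z('side',228.3,325.4,.062),at_z('top',204.2,359.4,.067))"
```

```text
t 6.325 pos [ 0.3809 -0.3112  0.2061] yaw 0.9332 toolz [-0.  0. -1.] j [ 0.79  0.28 -0.27  1.92  0.09  0.95 -0.15] w 44.2 gf 0.0 F [-0.2 -0.2 -0.2]
offset [1.578 0.051 0.574] twist [-0.      0.     -0.1163]
[ 0.53193485 -0.12317354  0.062     ] [ 0.5270252  -0.12423765  0.067     ]
```

Call:
{"op": "jog_arm", "data": {"plan": [{"offset": [0.42,0.015,0.1],"twist": [0,0,-0.029],"fingers": -0.04},{"offset": [0.84,0.03,0.2],"twist": [0,0,-0.058],"fingers": -0.04},{"offset": [1,0.035,0.3],"twist": [0,0,-0.087],"fingers": -0.04},{"offset": [1,0.035,0.35],"twist": [0,0,-0.116],"fingers": -0.04},{"offset": [1,0.035,0.35],"twist": [0,0,-0.116],"fingers": -0.04}]}}

```text
clock: 6.95
position: [0.4736, -0.1952, 0.1532]
ee_rot: [-2.125, -2.313, 0.001]
force: [0.1, 0.0, -0.6]
width: 0.48
gripper_force: 0.0
```

```bash
python3 go.py .529 -.124 .048 1.664
```

```text
t 6.95 pos [ 0.4736 -0.1952  0.1532] yaw 1.6556 toolz [-0.001 -0.    -1.   ] j [ 0.64  0.4  -0.46  1.93  0.23  0.87  0.15] w 44.1 gf 0.0 F [ 0.1  0.  -0.6]
offset [0.442 0.409 0.701] twist [-0.0002 -0.     -0.0013]
```

Call:
{"op": "jog_arm", "data": {"plan": [{"offset": [0.2,0.2,0],"twist": [0,0,-0.001],"fingers": -0.04},{"offset": [0.44,0.41,0],"twist": [0,0,-0.001],"fingers": -0.04},{"offset": [0.44,0.41,0],"twist": [0,0,-0.001],"fingers": -0.04},{"offset": [0.44,0.41,0.3],"twist": [0,0,-0.001],"fingers": -0.04},{"offset": [0.44,0.41,0.5],"twist": [0,0,-0.001],"fingers": -0.04},{"offset": [0.44,0.41,0.7],"twist": [0,0,-0.001],"fingers": -0.04},{"offset": [0.44,0.41,0.7],"twist": [0,0,-0.001],"fingers": -0.04},{"offset": [0.44,0.41,0.7],"twist": [0,0,-0.001],"fingers": -0.5},{"offset": [0.44,0.41,0.7],"twist": [0,0,-0.001],"fingers": -0.6},{"offset": [0.44,0.41,0.7],"twist": [0,0,-0.001],"fingers": -0.6},{"offset": [0.44,0.41,0.7],"twist": [0,0,-0.001],"fingers": -0.6}], "newtons": 8}}

```text
clock: 8.32
position: [0.5302, -0.1225, 0.0498]
ee_rot: [2.11, 2.326, 0.001]
force: [-0.4, -1.1, 7.3]
width: 0.3
gripper_force: 8.0
```

```bash
python3 go.py .42 -.06 .13 1.664; python3 -c "
from h import *
cv2.imwrite('pics/grip.png',cv2.resize(get_image('side')[150:300,240:440,::-1],(800,600),interpolation=cv2.INTER_CUBIC))"
```

```text
t 8.325 pos [ 0.5302 -0.1225  0.0498] yaw 1.6681 toolz [ 0.002 -0.001 -1.   ] j [ 0.42  0.58 -0.41  1.94  0.35  0.69 -0.1 ] w 27.6 gf 8.0 F [-0.4 -1.1  7.3]
offset [ 0.485 -0.69  -0.536] twist [0.0003 0.0001 0.0006]
```

Call:
{"op": "jog_arm", "data": {"plan": [{"offset": [0,0,-0.2],"twist": [0,0,0],"fingers": -0.6},{"offset": [0,0,-0.5],"twist": [0,0,0],"fingers": -0.6},{"offset": [0.1,-0.1,-0.55],"twist": [0,0,0],"fingers": -0.6},{"offset": [0.3,-0.4,-0.55],"twist": [0,0,0],"fingers": -0.6},{"offset": [0.48,-0.69,-0.55],"twist": [0,0,0],"fingers": -0.6},{"offset": [0.48,-0.69,-0.5],"twist": [0,0,0],"fingers": -0.6},{"offset": [0.48,-0.69,-0.3],"twist": [0,0,0],"fingers": -0.6},{"offset": [0.48,-0.69,-0.1],"twist": [0,0,0],"fingers": -0.6},{"offset": [0.48,-0.69,-0.03],"twist": [0,0,0],"fingers": -0.6},{"offset": [0.48,-0.69,0.0],"twist": [0,0,0],"fingers": -0.6},{"offset": [0.48,-0.69,0.01],"twist": [0,0,0],"fingers": -0.6},{"offset": [0.48,-0.69,0.01],"twist": [0,0,0],"fingers": -0.6}]}}

```text
clock: 9.88
position: [0.42, -0.0607, 0.0478]
ee_rot: [2.11, 2.326, 0.001]
force: [-1.0, 0.8, -0.4]
width: 0.299
gripper_force: 8.0
```

```bash
python3 go.py .42 -.06 .046 1.664
```

```text
t 9.875 pos [ 0.42   -0.0607  0.0478] yaw 1.6684 toolz [ 0.001 -0.    -1.   ] j [ 0.36  0.45 -0.43  2.22  0.37  0.53 -0.26] w 27.5 gf 8.0 F [-1.   0.8 -0.4]
offset [0.005 0.    0.012] twist [0.0002 0.0001 0.0007]
```

View pics/grip.png

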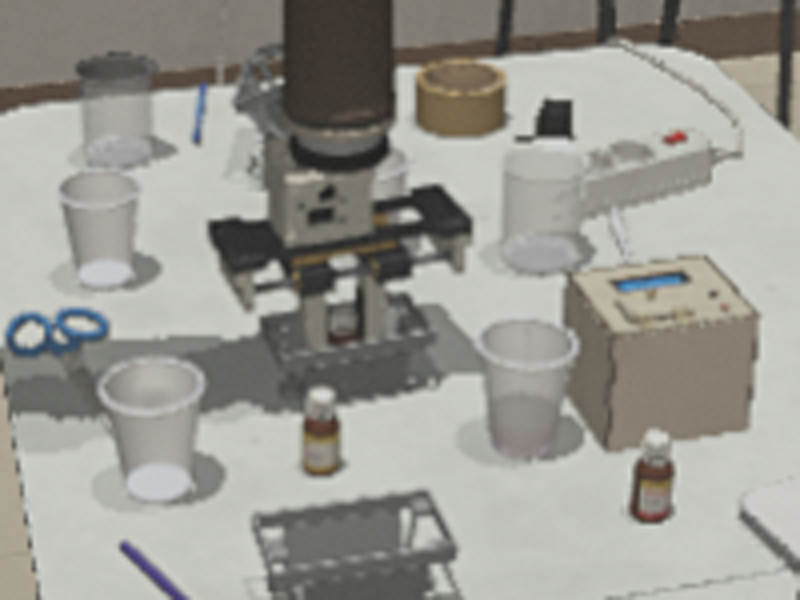

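The picture shows the fingers holding the bottle inside the tray. It's now over the bare table, about 1 mm up, so I'll lower it the last bit, release and rise.

Call:
{"op": "jog_arm", "data": {"plan": [{"offset": [0,0,0.007],"twist": [0,0,0],"fingers": -0.6},{"offset": [0,0,0.012],"twist": [0,0,0],"fingers": -0.6},{"offset": [0,0,0.012],"twist": [0,0,0],"fingers": -0.6}]}}

```text
clock: 10.25
position: [0.4195, -0.0608, 0.046]
ee_rot: [2.11, 2.327, -0.0]
force: [-2.8, -0.0, 8.1]
width: 0.298
gripper_force: 8.0
```

Call:
{"op": "jog_arm", "data": {"plan": [{"offset": [0,0,0.012],"twist": [0,0,0],"fingers": -0.1},{"offset": [0,0,0.012],"twist": [0,0,0],"fingers": -0.1},{"offset": [0,0,-0.05],"twist": [0,0,0],"fingers": -0.1},{"offset": [0,0,-0.3],"twist": [0,0,0],"fingers": -0.1},{"offset": [0,0,-0.7],"twist": [0,0,0],"fingers": 0},{"offset": [-0.3,0.1,-0.8],"twist": [0,0,0.028],"fingers": 0.9},{"offset": [-0.7,0.2,-0.8],"twist": [0,0,0.056],"fingers": 0.9},{"offset": [-1,0.3,-0.8],"twist": [0,0,0.084],"fingers": 0.9},{"offset": [-1,0.3,-0.8],"twist": [0,0,0.112],"fingers": 0.9},{"offset": [-1,0.3,-0.8],"twist": [0,0,0.14],"fingers": 0.9}]}}

```text
clock: 11.5
position: [0.4789, -0.206, 0.1658]
ee_rot: [-2.904, -1.197, -0.001]
force: [-0.8, 0.6, -0.8]
width: 0.942
gripper_force: 0.0
```

```bash
python3 go.py .474 -.3832 .15 .008; python3 - <<'E'
from h import *
for n in('top','side'):
    get_image(n)
    for t in('bottle_centre','tray_bottom_centre'):
        L=landmark_of(t,n); print(n,t,[(round(a['conf'],2),np.round(at_z(n,*(np.array(a['at'])*[400,640]),.03),3).tolist()) for a in L][:3])
E
```

```text
t 11.5 pos [ 0.4789 -0.206   0.1658] yaw 0.782 toolz [ 0.     0.001 -1.   ] j [ 0.52  0.37 -0.28  1.9   0.13  0.88 -0.61] w 86.6 gf 0.0 F [-0.8  0.6 -0.8]
offset [-0.856  0.815  0.105] twist [-1.000e-04 -1.000e-04  1.232e-01]
top bottle_centre [(0.62, [0.42, -0.052, 0.03])]
top tray_bottom_centre [(0.66, [0.537, -0.126, 0.03])]
side bottle_centre [(0.55, [0.423, -0.036, 0.03])]
side tray_bottom_centre [(0.78, [0.531, -0.117, 0.03])]
```

Call:
{"op": "jog_arm", "data": {"plan": [{"offset": [-0.3,0.3,0],"twist": [0,0,0.029],"fingers": 0.95},{"offset": [-0.6,0.6,0],"twist": [0,0,0.058],"fingers": 0.95},{"offset": [-0.86,0.81,0],"twist": [0,0,0.087],"fingers": 0.95},{"offset": [-0.86,0.81,0],"twist": [0,0,0.116],"fingers": 0.95},{"offset": [-0.86,0.81,0],"twist": [0,0,0.123],"fingers": 0.95},{"offset": [-0.86,0.815,0],"twist": [0,0,0.123],"fingers": 0.95}]}}

```text
clock: 12.55
position: [0.4747, -0.3831, 0.1653]
ee_rot: [-3.141, -0.029, 0.0]
force: [0.1, -0.1, 0.5]
width: 0.975
gripper_force: 0.0
```

```bash
python3 go.py .474 -.3832 .047 .008
```

```text
t 12.55 pos [ 0.4747 -0.3831  0.1653] yaw 0.0184 toolz [-0.  0. -1.] j [ 0.62  0.48 -0.04  1.7   0.02  0.96 -0.98] w 89.7 gf 0.0 F [ 0.1 -0.1  0.5]
offset [-0.005  0.001  0.789] twist [-0.0001  0.      0.0017]
```

Call:
{"op": "jog_arm", "data": {"plan": [{"offset": [0,0,0.35],"twist": [0,0,0.001],"fingers": 0.95},{"offset": [0,0,0.6],"twist": [0,0,0.001],"fingers": 0.95},{"offset": [0,0,0.78],"twist": [0,0,0.001],"fingers": 0.95},{"offset": [0,0,0.785],"twist": [0,0,0.001],"fingers": 0.95},{"offset": [0,0,0.785],"twist": [0,0,0.001],"fingers": 0.6},{"offset": [0,0,0.785],"twist": [0,0,0.001],"fingers": 0.5},{"offset": [0,0,0.785],"twist": [0,0,0.001],"fingers": 0.35},{"offset": [0,0,0.785],"twist": [0,0,0.001],"fingers": 0.2},{"offset": [0,0,0.785],"twist": [0,0,0.001],"fingers": 0.2}], "newtons": 15}}

```text
clock: 13.68
position: [0.4755, -0.3837, 0.0488]
ee_rot: [3.14, 0.016, 0.003]
force: [0.2, -0.1, 7.5]
width: 0.716
gripper_force: 15.0
```

```bash
python3 go.py .5323 -.125 .15 .093
```

```text
t 13.675 pos [ 0.4755 -0.3837  0.0488] yaw 0.0099 toolz [ 0.002 -0.001 -1.   ] j [ 0.62  0.63 -0.04  1.8   0.03  0.72 -1.  ] w 65.9 gf 15.0 F [ 0.2 -0.1  7.5]
offset [ 0.397 -1.72  -0.676] twist [ 0.0002 -0.0003 -0.0132]
```

Call:
{"op": "jog_arm", "data": {"plan": [{"offset": [0,0,-0.1],"twist": [0,0,0],"fingers": 0.2},{"offset": [0,0,-0.4],"twist": [0,0,0],"fingers": 0.2},{"offset": [0,0,-0.75],"twist": [0,0,0],"fingers": 0.2},{"offset": [0.1,-0.3,-0.8],"twist": [0,0,-0.006],"fingers": 0.2},{"offset": [0.25,-0.65,-0.8],"twist": [0,0,-0.012],"fingers": 0.2},{"offset": [0.4,-1,-0.8],"twist": [0,0,-0.013],"fingers": 0.2},{"offset": [0.4,-1,-0.8],"twist": [0,0,-0.013],"fingers": 0.2}]}}

```text
clock: 14.55
position: [0.5356, -0.2263, 0.1686]
ee_rot: [-3.135, -0.157, -0.003]
force: [0.3, -1.3, -1.7]
width: 0.717
gripper_force: 15.0
```

```bash
python3 go.py .5338 -.125 .145 .093
```

```text
t 14.55 pos [ 0.5356 -0.2263  0.1686] yaw 0.1004 toolz [ 0.002  0.003 -1.   ] j [ 0.38  0.44 -0.09  1.77  0.05  0.93 -1.21] w 66.0 gf 15.0 F [ 0.3 -1.3 -1.7]
offset [ 0.056 -0.673  0.159] twist [-0.0004 -0.0003  0.0012]
```

Call:
{"op": "jog_arm", "data": {"plan": [{"offset": [0.02,-0.3,0],"twist": [0,0,0],"fingers": 0.2},{"offset": [0.06,-0.67,0],"twist": [0,0,0.001],"fingers": 0.2},{"offset": [0.06,-0.67,0.15],"twist": [0,0,0.001],"fingers": 0.2},{"offset": [0.056,-0.673,0.3],"twist": [0,0,0.001],"fingers": 0.2},{"offset": [0.056,-0.673,0.3],"twist": [0,0,0.001],"fingers": 0.2},{"offset": [0.056,-0.673,0.3],"twist": [0,0,0.001],"fingers": 0.2}]}}

```text
clock: 15.3
position: [0.5328, -0.132, 0.1237]
ee_rot: [3.138, 0.132, 0.001]
force: [0.4, -0.3, -1.0]
width: 0.717
gripper_force: 15.0
```

```bash
python3 go.py .5338 -.125 .1 .093; python3 - <<'E'
from edge import *
o=observe(); p=o['position']; X=R.from_rotvec(o['ee_rot']).as_matrix(); yaw=np.arctan2(X[1,0],X[0,0])
ims={n:np.mean([get_image(n).astype(float) for _ in range(4)],0) for n in('top','side')}; np.savez('h1.npz',**ims)
zc=p[2]-.0488+.028; T,t=flatpose(zc)((p[0]-.0015,p[1],yaw)); print(t,yaw)
for n in ims:
    for sd in('+x','-x','+y','-y'): print(n,sd,np.round(edge(ims[n],n,T,t,sd),3))
T,t=flatpose(.028)((.532,-.1244,.08))
for n in ims:
    for sd in('+x','-y'): print('bottom now',n,sd,np.round(edge(ims[n],n,T,t,sd),3))
V=[cv2.resize(np.clip(ims[n][r-38:r+38,c-50:c+50,::-1]*1.3,0,255).astype(np.uint8),(790,300) if 0 else (400,304),interpolation=cv2.INTER_CUBIC) for n,r,c in(('top',204,358),('side',225,325))]
cv2.imwrite('pics/hov.png',np.hstack(V))
E
```

```text
t 15.3 pos [ 0.5328 -0.132   0.1237] yaw 0.0844 toolz [ 0.001 -0.    -1.   ] j [ 0.23  0.45 -0.11  1.89  0.07  0.8  -1.41] w 65.9 gf 15.0 F [ 0.4 -0.3 -1. ]
offset [ 0.011 -0.046  0.158] twist [ 0.0001 -0.0001 -0.0014]
[ 0.53125952 -0.13201682  0.10285113] 0.08435918893247002
top +x [ 1.523  0.052  7.109 19.   ]
top -x [ 6.828e+00 -2.000e-02  1.967e+00  2.300e+01]
top +y [-1.059e+00  6.000e-03  7.400e-01  2.900e+01]
top -y [-2.169  0.064  3.184 30.   ]
side +x [ 5.233 -0.227  0.581 24.   ]
side -x [ 3.494 -0.034  0.483 29.   ]
side +y [1.30e-01 1.00e-02 3.92e-01 1.20e+01]
side -y [ 8.920e+00 -7.000e-03  1.314e+00  1.900e+01]
bottom now top +x [ 5.691e+00 -1.500e-02  2.286e+00  1.700e+01]
bottom now top -y [-5.560e-01  1.700e-02  1.973e+00  2.900e+01]
bottom now side +x [ 1.331 -0.044  0.568 23.   ]
bottom now side -y [-1.621 -0.068  3.8   23.   ]
```

View pics/hov.png

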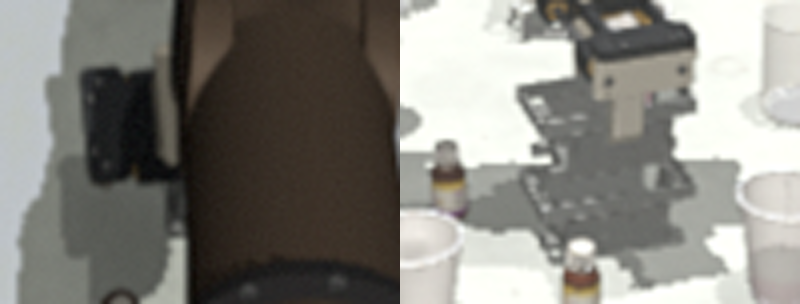

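The top camera is blocked here. The side view shows the upper tray hovering in line over the bottom tray. The measurements give a small shift, so I'll correct it and lower slowly while watching height and force.

Call:
{"op": "jog_arm", "data": {"plan": [{"offset": [0.009,-0.044,0],"twist": [0,0,-0.0014],"fingers": 0.2},{"offset": [0.009,-0.044,0.05],"twist": [0,0,-0.0014],"fingers": 0.2},{"offset": [0.009,-0.044,0.09],"twist": [0,0,-0.0014],"fingers": 0.2},{"offset": [0.009,-0.044,0.115],"twist": [0,0,-0.0014],"fingers": 0.2},{"offset": [0.009,-0.044,0.135],"twist": [0,0,-0.0014],"fingers": 0.2},{"offset": [0.009,-0.044,0.145],"twist": [0,0,-0.0014],"fingers": 0.2},{"offset": [0.009,-0.044,0.15],"twist": [0,0,-0.0014],"fingers": 0.2}]}}

```text
clock: 16.58
position: [0.5333, -0.1247, 0.1002]
ee_rot: [3.138, 0.147, 0.0]
force: [0.0, -0.3, -0.9]
width: 0.718
gripper_force: 15.0
```

```bash
python3 go.py .5336 -.1253 .0985 .093
```

```text
t 16.575 pos [ 0.5333 -0.1247  0.1002] yaw 0.0939 toolz [ 0. -0. -1.] j [ 0.21  0.48 -0.11  1.91  0.08  0.75 -1.42] w 66.0 gf 15.0 F [ 0.  -0.3 -0.9]
offset [0.002 0.004 0.011] twist [ 0.     -0.      0.0001]
```

It's at z 0.1002 with no contact force, so the feet are inside the rim. I'll lower to the shelves.

Call:
{"op": "jog_arm", "data": {"plan": [{"offset": [0,0,0.006],"twist": [0,0,0],"fingers": 0.2},{"offset": [0,0,0.012],"twist": [0,0,0],"fingers": 0.2},{"offset": [0,0,0.016],"twist": [0,0,0],"fingers": 0.2},{"offset": [0,0,0.016],"twist": [0,0,0],"fingers": 0.2}]}}

```text
clock: 17.08
position: [0.5336, -0.1244, 0.0986]
ee_rot: [-3.138, -0.148, -0.002]
force: [-2.0, 1.3, 8.6]
width: 0.715
gripper_force: 15.0
```

The tray seats at z 0.0986, 49.8 mm above its grip height on the table. I'll release, rise, and measure the rack tray and the nearby beaker again.

Call:
{"op": "jog_arm", "data": {"plan": [{"offset": [0,0,0.01],"twist": [0,0,0],"fingers": 0.5},{"offset": [0,0,0.01],"twist": [0,0,0],"fingers": 0.7},{"offset": [0,0,0.01],"twist": [0,0,0],"fingers": 0.9},{"offset": [0,0,0],"twist": [0,0,0],"fingers": 0.95},{"offset": [0,0,-0.1],"twist": [0,0,0],"fingers": 0.95},{"offset": [0,0,-0.4],"twist": [0,0,0],"fingers": 0.95},{"offset": [0,0,-0.75],"twist": [0,0,0],"fingers": 0.95},{"offset": [0.1,-0.5,-0.75],"twist": [0,0,-0.028],"fingers": 0.95},{"offset": [0.2,-1,-0.75],"twist": [0,0,-0.056],"fingers": 0.95},{"offset": [0.2,-1,-0.75],"twist": [0,0,-0.084],"fingers": 0.95},{"offset": [0.2,-1,-0.75],"twist": [0,0,-0.1],"fingers": 0.95},{"offset": [0.2,-1,-0.75],"twist": [0,0,-0.1],"fingers": 0.95}]}}

```text
clock: 18.58
position: [0.5491, 0.0276, 0.2111]
ee_rot: [2.939, 1.11, 0.001]
force: [0.4, -0.3, -0.0]
width: 0.972
gripper_force: 0.0
```

```bash
cat > m2.py <<'E'
from fit import *
CY=lambda r,h:np.array(cyl(r,0,h))
ms=masks('beaker_left',[.416,.33,.04])
for sub in (ms,)+tuple({k:v} for k,v in ms.items()):
    x,f=fit(CY(.0415,.096),sub,(.416,.33),flatpose(0)); print('beaker',list(sub),np.round(x,4),round(f,3))
ms=masks('tray_rack_centre',[.575,.295,.08])
for sub in (ms,)+tuple({k:v} for k,v in ms.items()):
    if len(sub)==2: x,f=fit(TR,sub,(.575,.29,-.28,.07),rackpose)
    else: x,f=fit(TR,sub,(.575,.29,-.28),lambda p:rackpose((*p,.0672)))
    print('rack tray',list(sub),np.round(x,4),round(f,3))
ims={n:np.mean([get_image(n).astype(float) for _ in range(5)],0) for n in('top','side')}; np.savez('h2.npz',**ims)
a=np.clip(ims['top'][155:255,170:400,::-1]*1.4,0,255).astype(np.uint8); a=cv2.resize(a,(800,348),interpolation=cv2.INTER_CUBIC)
b=np.clip(ims['side'][140:270,230:410,::-1]*1.4,0,255).astype(np.uint8); b=cv2.resize(b,(345,249),interpolation=cv2.INTER_CUBIC)
c=np.clip(ims['top'][180:232,328:400,::-1]*1.4,0,255).astype(np.uint8); c=cv2.resize(c,(345,249),interpolation=cv2.INTER_CUBIC)
cv2.imwrite('pics/after1.png',np.vstack([a,np.hstack([b,c,np.zeros((249,110,3),np.uint8)])]))
E
python3 m2.py; python3 go.py .575 .29 .2
```

```text
beaker ['side', 'top'] [0.4197 0.333 ] 0.6
beaker ['side'] [0.4231 0.3475] 0.255
beaker ['top'] [0.4189 0.3314] 0.327
rack tray ['side', 'top'] [ 0.5743  0.2978 -0.2866  0.0641] 0.17
rack tray ['side'] [ 0.5756  0.2929 -0.2644] 0.089
rack tray ['top'] [ 0.5721  0.2968 -0.2945] 0.043
t 20.275 pos [0.549  0.0275 0.2103] yaw 0.7223 toolz [ 0. -0. -1.] j [ 0.08  0.37 -0.3   1.78  0.13  1.01 -1.12] w 89.5 gf 0.0 F [-0.  -0.4 -0. ]
offset [ 1.287 -1.198  0.068] twist [0. 0. 0.]
```

View pics/after1.png

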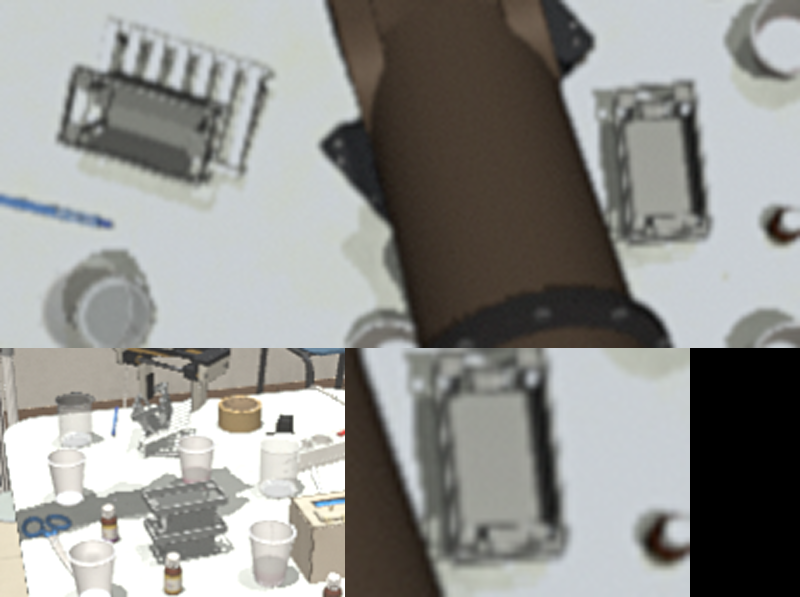

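The side view shows two trays standing at full height. The dye bottle is upright on bare table, and nothing else has moved. Next is the rack tray, approached about 20° off vertical so the gripper body passes above the beaker.

```bash
cat > rk.py <<'E'
import sys; from go import *
yaw,tilt=-.292,np.radians(20.5)
z=np.array([np.sin(tilt)*np.cos(yaw),np.sin(tilt)*np.sin(yaw),-np.cos(tilt)]); x=np.array([-np.sin(yaw),np.cos(yaw),0])
G=R.from_matrix(np.c_[x,np.cross(z,x),z]); g=np.array([.5645,.2987,.0864])
rel(g-z*float(sys.argv[1]),down=G)
E
python3 rk.py .07; python3 -c "
from h import *
print(at_z('top',243.6,202.2,0))"
```

```text
t 20.275 pos [0.549  0.0275 0.2103] yaw 0.7223 toolz [ 0. -0. -1.] j [ 0.08  0.37 -0.3   1.78  0.13  1.01 -1.12] w 89.5 gf 0.0 F [-0.  -0.4 -0. ]
offset [ 1.186 -1.427  0.389] twist [-0.0555  0.0158 -0.0876]
[0.42082413 0.33696662 0.        ]
```

Call:
{"op": "jog_arm", "data": {"plan": [{"offset": [0.3,-0.35,0],"twist": [0,0,0],"fingers": 0.97},{"offset": [0.6,-0.7,0],"twist": [0,0,0],"fingers": 0.97},{"offset": [0.85,-1,0],"twist": [0,0,0],"fingers": 0.97},{"offset": [0.85,-1,0],"twist": [-0.028,0.008,-0.044],"fingers": 0.97},{"offset": [0.85,-1,0],"twist": [-0.0555,0.0158,-0.0876],"fingers": 0.97},{"offset": [0.85,-1,0],"twist": [-0.0555,0.0158,-0.0876],"fingers": 0.97},{"offset": [0.85,-1,0],"twist": [-0.0555,0.0158,-0.0876],"fingers": 0.97}]}}

```text
clock: 21.15
position: [0.5446, 0.2252, 0.2103]
ee_rot: [2.271, 1.7, 0.308]
force: [0.5, -0.9, 0.2]
width: 0.986
gripper_force: 0.0
```

```bash
python3 rk.py .07
```

```text
t 21.15 pos [0.5446 0.2252 0.2103] yaw 1.2846 toolz [ 0.338 -0.1   -0.936] j [-0.37  0.32 -0.36  1.92  0.59  0.8  -1.38] w 90.7 gf 0.0 F [ 0.5 -0.9  0.2]
offset [ 0.509 -0.3    0.302] twist [ 0.0003 -0.0002  0.0009]
```

Call:
{"op": "jog_arm", "data": {"plan": [{"offset": [0.3,-0.15,0.1],"twist": [0,0,0.001],"fingers": 0.97},{"offset": [0.51,-0.3,0.3],"twist": [0,0,0.001],"fingers": 0.97},{"offset": [0.51,-0.3,0.3],"twist": [0,0,0.001],"fingers": 0.97},{"offset": [0.51,-0.3,0.3],"twist": [0,0,0.001],"fingers": 0.97}]}}

```text
clock: 21.65
position: [0.5425, 0.3046, 0.1525]
ee_rot: [2.283, 1.686, 0.307]
force: [0.8, -0.0, 1.0]
width: 0.987
gripper_force: 0.0
```

```bash
python3 rk.py 0; python3 -c "
from h import *
a=get_image('side')[110:230,240:400,::-1]; b=get_image('top')[150:270,150:310,::-1]
cv2.imwrite('pics/pre.png',np.hstack([cv2.resize(x,(400,300),interpolation=cv2.INTER_CUBIC) for x in(a,b)]))"
```

```text
t 21.65 pos [0.5425 0.3046 0.1525] yaw 1.2725 toolz [ 0.335 -0.102 -0.937] j [-0.53  0.46 -0.33  1.88  0.69  0.78 -1.6 ] w 90.8 gf 0.0 F [ 0.8 -0.   1. ]
offset [ 0.005 -0.012  0.466] twist [ 0.0001  0.0002 -0.001 ]
```

View pics/pre.png

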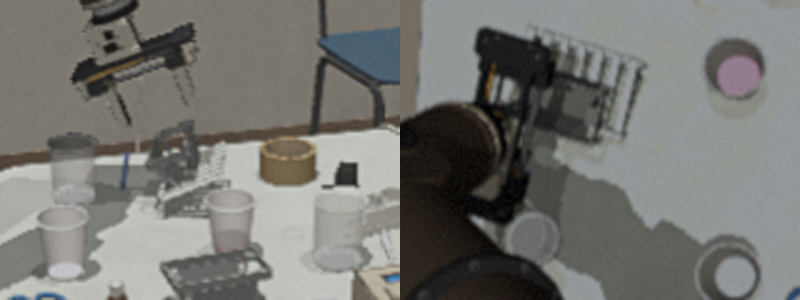

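The gripper is in line with the rack tray: continuing along its axis leads to the rim centre. Approaching.

Call:
{"op": "jog_arm", "data": {"plan": [{"offset": [0.005,-0.012,0.15],"twist": [0,0,-0.001],"fingers": 0.97},{"offset": [0.005,-0.012,0.26],"twist": [0,0,-0.001],"fingers": 0.97},{"offset": [0.005,-0.012,0.34],"twist": [0,0,-0.001],"fingers": 0.97},{"offset": [0.005,-0.012,0.4],"twist": [0,0,-0.001],"fingers": 0.97},{"offset": [0.005,-0.012,0.44],"twist": [0,0,-0.001],"fingers": 0.97},{"offset": [0.005,-0.012,0.466],"twist": [0,0,-0.001],"fingers": 0.97},{"offset": [0.005,-0.012,0.466],"twist": [0,0,-0.001],"fingers": 0.97}]}}

```text
clock: 22.62
position: [0.5643, 0.2993, 0.0861]
ee_rot: [2.278, 1.694, 0.306]
force: [0.6, -0.6, -0.2]
width: 0.988
gripper_force: 0.0
```

```bash
python3 rk.py 0; python3 -c "
from h import *
a=get_image('side')[130:200,270:360,::-1]; b=get_image('top')[155:225,165:255,::-1]
cv2.imwrite('pics/app.png',np.hstack([cv2.resize(x,(400,311),interpolation=cv2.INTER_CUBIC) for x in(a,b)]))"
```

```text
t 22.625 pos [0.5643 0.2993 0.0861] yaw 1.2787 toolz [ 0.335 -0.101 -0.937] j [-0.54  0.56 -0.27  1.91  0.79  0.67 -1.68] w 90.9 gf 0.0 F [ 0.6 -0.6 -0.2]
offset [-0.004  0.003 -0.001] twist [0.     0.0001 0.    ]
```

View pics/app.png

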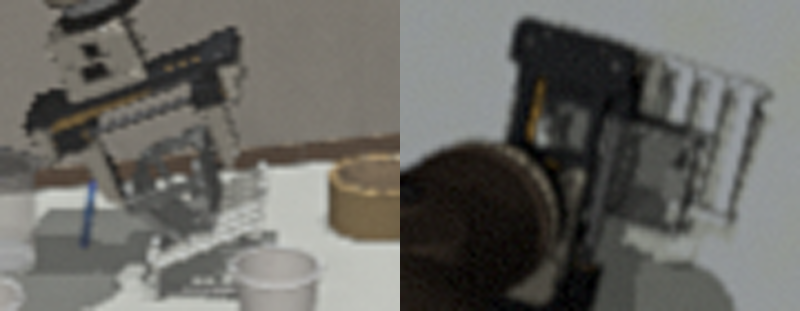

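Both fingers straddle the rim with no contact, and the body is above the beaker. Closing.

Call:
{"op": "jog_arm", "data": {"plan": [{"offset": [0,0,0],"twist": [0,0,0],"fingers": 0.7},{"offset": [0,0,0],"twist": [0,0,0],"fingers": 0.55},{"offset": [0,0,0],"twist": [0,0,0],"fingers": 0.45},{"offset": [0,0,0],"twist": [0,0,0],"fingers": 0.3},{"offset": [0,0,0],"twist": [0,0,0],"fingers": 0.2},{"offset": [0,0,0],"twist": [0,0,0],"fingers": 0.2}], "newtons": 15}}

```text
clock: 23.48
position: [0.5647, 0.2993, 0.0865]
ee_rot: [2.277, 1.693, 0.307]
force: [1.5, -0.7, 3.7]
width: 0.719
gripper_force: 15.0
```

Call:
{"op": "jog_arm", "data": {"plan": [{"offset": [0,0,-0.06],"twist": [0,0,0],"fingers": 0.2},{"offset": [0,0,-0.2],"twist": [0,0,0],"fingers": 0.2},{"offset": [0,0,-0.45],"twist": [0,0,0],"fingers": 0.2},{"offset": [0,0,-0.8],"twist": [0,0,0],"fingers": 0.2},{"offset": [0,0,-0.8],"twist": [0,0,0],"fingers": 0.2}]}}

```text
clock: 24.1
position: [0.5235, 0.3148, 0.2039]
ee_rot: [2.277, 1.696, 0.317]
force: [0.6, 0.2, -1.3]
width: 0.725
gripper_force: 15.0
```

```bash
python3 -c "
from go import *
rel([.534,-.1245,.22],yaw=3.235)
rel([.534,-.1245,.22],yaw=1.279)
"
```

```text
t 24.1 pos [0.5235 0.3148 0.2039] yaw 1.282 toolz [ 0.34  -0.095 -0.936] j [-0.53  0.38 -0.37  1.85  0.62  0.87 -1.55] w 66.7 gf 15.0 F [ 0.6  0.2 -1.3]
offset [-2.786  0.888  0.2  ] twist [ 0.0389  0.0553 -0.3072]
t 24.1 pos [0.5235 0.3148 0.2039] yaw 1.282 toolz [ 0.34  -0.095 -0.936] j [-0.53  0.38 -0.37  1.85  0.62  0.87 -1.55] w 66.7 gf 15.0 F [ 0.6  0.2 -1.3]
offset [-2.786  0.888  0.2  ] twist [ 0.0574 -0.0011  0.0003]
```

Call:
{"op": "jog_arm", "data": {"plan": [{"offset": [-0.3,0.1,0],"twist": [0.02,0,0],"fingers": 0.2},{"offset": [-0.65,0.2,0],"twist": [0.04,0,0],"fingers": 0.2},{"offset": [-1,0.3,0],"twist": [0.0574,-0.001,0],"fingers": 0.2},{"offset": [-1,0.3,0],"twist": [0.0574,-0.001,0],"fingers": 0.2},{"offset": [-1,0.3,0],"twist": [0.0574,-0.001,0],"fingers": 0.2}]}}

```text
clock: 24.72
position: [0.5209, 0.1555, 0.2142]
ee_rot: [2.522, 1.871, -0.011]
force: [-0.2, 0.6, -1.8]
width: 0.717
gripper_force: 15.0
```

```bash
python3 go.py .534 -.1245 .2 3.235; python3 -c "
from h import *
a=get_image('side'); cv2.imwrite('pics/held.png',cv2.resize(a[70:250,230:440,::-1],(700,600),interpolation=cv2.INTER_CUBIC))"
```

```text
t 24.725 pos [0.5209 0.1555 0.2142] yaw 1.2765 toolz [-0.005 -0.005 -1.   ] j [-0.04  0.38 -0.46  1.78  0.19  1.04 -0.87] w 66.0 gf 15.0 F [-0.2  0.6 -1.8]
offset [-1.76   0.625  0.104] twist [-1.300e-03  2.000e-04 -3.117e-01]
```

View pics/held.png

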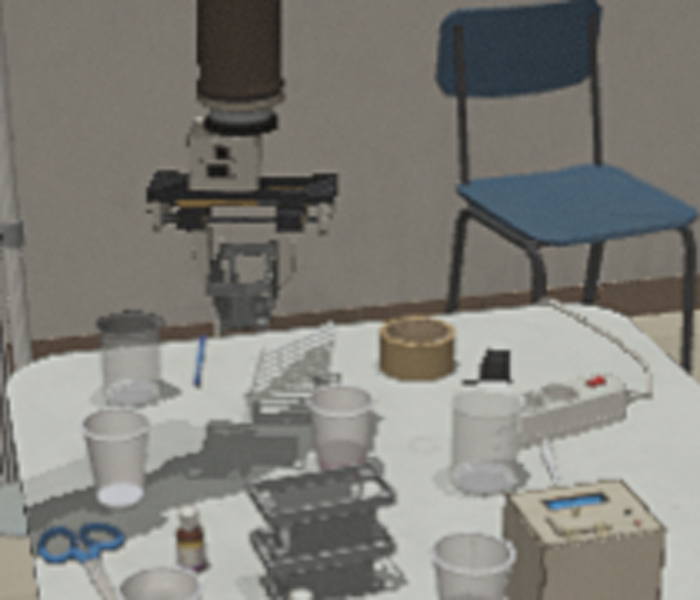

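The held tray looks level and square in the fingers. I'll carry it to the tower and turn it end for end.

Call:
{"op": "jog_arm", "data": {"plan": [{"offset": [-0.2,0.05,0],"twist": [0,0,-0.028],"fingers": 0.2},{"offset": [-0.4,0.1,0],"twist": [0,0,-0.056],"fingers": 0.2},{"offset": [-0.6,0.2,0],"twist": [0,0,-0.084],"fingers": 0.2},{"offset": [-0.75,0.25,0],"twist": [0,0,-0.112],"fingers": 0.2},{"offset": [-0.88,0.31,0],"twist": [0,0,-0.14],"fingers": 0.2},{"offset": [-0.88,0.31,0],"twist": [-0.001,0,-0.156],"fingers": 0.2},{"offset": [-0.88,0.31,0],"twist": [-0.001,0,-0.156],"fingers": 0.2}]}}

```text
clock: 25.65
position: [0.5272, 0.0177, 0.2151]
ee_rot: [1.339, 2.839, -0.005]
force: [-0.6, -0.2, -0.6]
width: 0.725
gripper_force: 15.0
```

```bash
python3 go.py .534 -.1245 .2 3.235
```

```text
t 25.65 pos [0.5272 0.0177 0.2151] yaw 2.2601 toolz [ 0.001 -0.004 -1.   ] j [ 0.35  0.38 -0.64  1.81  0.27  1.04  0.3 ] w 66.7 gf 15.0 F [-0.6 -0.2 -0.6]
offset [-0.76  -0.568  0.104] twist [-0.0005  0.0005 -0.1552]
```

Call:
{"op": "jog_arm", "data": {"plan": [{"offset": [-0.15,-0.1,0],"twist": [0,0,-0.028],"fingers": 0.2},{"offset": [-0.3,-0.25,0],"twist": [0,0,-0.056],"fingers": 0.2},{"offset": [-0.5,-0.4,0],"twist": [0,0,-0.084],"fingers": 0.2},{"offset": [-0.65,-0.5,0],"twist": [0,0,-0.112],"fingers": 0.2},{"offset": [-0.76,-0.57,0.1],"twist": [0,0,-0.14],"fingers": 0.2},{"offset": [-0.76,-0.57,0.2],"twist": [0,0,-0.155],"fingers": 0.2},{"offset": [-0.76,-0.57,0.25],"twist": [0,0,-0.155],"fingers": 0.2},{"offset": [-0.76,-0.57,0.25],"twist": [0,0,-0.155],"fingers": 0.2},{"offset": [-0.76,-0.57,0.25],"twist": [0,0,-0.155],"fingers": 0.2}]}}

```text
clock: 26.78
position: [0.5343, -0.1258, 0.1789]
ee_rot: [-0.141, 3.136, -0.007]
force: [-0.5, -0.8, -1.5]
width: 0.724
gripper_force: 15.0
```

```bash
python3 go.py .534 -.1245 .16 3.235; python3 - <<'E'
from edge import *
o=observe(); p=o['position']; X=R.from_rotvec(o['ee_rot']).as_matrix(); yaw=np.arctan2(X[1,0],X[0,0])-np.pi
im=np.mean([get_image('side').astype(float) for _ in range(5)],0); np.save('h3.npy',im)
def show(nm,zc,x,y,yw):
    T,t=flatpose(zc)((x,y,yw))
    for sd in('-x','+x','+y'):
        print(nm,sd,'rim',np.round(edge(im,'side',T,t,sd),3))
show('top tray',p[2]-.050+.028,p[0],p[1],yaw); show('mid tray',.078,.5321,-.1244,.093); 
a=np.clip(im[175:260,285:365,::-1]*1.4,0,255).astype(np.uint8); cv2.imwrite('pics/h3.png',cv2.resize(a,(565,600),interpolation=cv2.INTER_CUBIC))
E
```

```text
t 26.775 pos [ 0.5343 -0.1258  0.1789] yaw -3.0519 toolz [ 0.002 -0.005 -1.   ] j [ 0.71  0.5  -0.8   1.8   0.42  1.02  1.4 ] w 66.7 gf 15.0 F [-0.5 -0.8 -1.5]
offset [0.001 0.01  0.126] twist [-0.0007  0.0003 -0.0006]
top tray -x rim [ 1.753 -0.079  0.768 33.   ]
top tray +x rim [ 5.668 -0.225  0.779 29.   ]
top tray +y rim [ 5.445 -0.019  0.925 18.   ]
mid tray -x rim [ 3.259 -0.036  0.5   30.   ]
mid tray +x rim [ 2.366 -0.118  1.09  33.   ]
mid tray +y rim [ 3.045  0.114  1.855 20.   ]
```

View pics/h3.png

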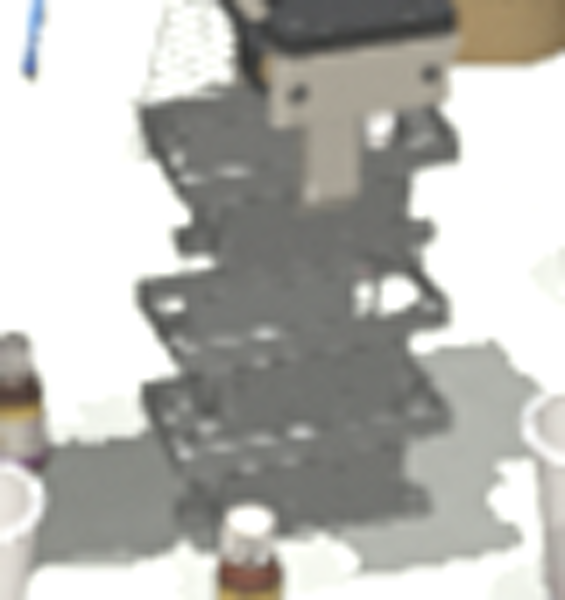

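```bash
python3 - <<'E'
from edge import *
im=np.load('h3.npy')
def cols(x,y,z,yw):
    T,t=flatpose(z)((x,y,yw)); return [np.round((proj('side',T@np.array([sx*.061,sy*.033,.028])+t)-[175,285])*7.06)[::-1].tolist() for sx,sy in((-1,1),(-1,-1),(1,1),(1,-1))]
for nm,z in(('bottom',.028),('mid',.078),('top',.1789-.05+.028)): print(nm,cols(.5323,-.1252,z,.093))
# red-free: leftmost/rightmost dark extents per row for each tray
g=im.mean(2)
for nm,r0,r1 in(('top',188,200),('mid',213,222),('bottom',228,237)):
    for r in range(r0,r1,2):
        d=g[r,300:355]; h=.5*(np.percentile(g[r,285:370],90)+d.min())
        i=np.where(d<h)[0]; 
        L=300+i[0]-(h-d[i[0]])/(d[i[0]-1]-d[i[0]]) if i[0]>0 else 300; Rr=300+i[-1]+(h-d[i[-1]])/(d[i[-1]+1]-d[i[-1]]) if i[-1]<54 else 355
        print(nm,r,round((r-175)*7.06),round((L-285)*7.06),round((Rr-285)*7.06))
E
```

```text
bottom [[131.0, 378.0], [176.0, 452.0], [392.0, 332.0], [446.0, 403.0]]
mid [[128.0, 278.0], [173.0, 349.0], [393.0, 233.0], [447.0, 301.0]]
top [[122.0, 113.0], [168.0, 179.0], [394.0, 71.0], [450.0, 134.0]]
top 188 92 194 442
top 190 106 133 437
top 192 120 136 447
top 194 134 138 455
top 196 148 142 456
top 198 162 156 434
mid 213 268 183 421
mid 215 282 133 433
mid 217 297 132 444
mid 219 311 139 446
mid 221 325 149 437
bottom 228 374 163 494
bottom 230 388 137 494
bottom 232 402 139 450
bottom 234 417 144 455
bottom 236 431 138 447
```

The side view shows the held tray with its far side about 6 mm high, so it's still about 5° out from the rack. It also sits about 3 mm too far in +x. I'll correct both and come down to just above the rim.

Call:
{"op": "jog_arm", "data": {"plan": [{"offset": [0.021,0.011,0],"twist": [0.006,0,-0.0006],"fingers": 0.2},{"offset": [0.021,0.011,0.03],"twist": [0.0132,0,-0.0006],"fingers": 0.2},{"offset": [0.021,0.011,0.08],"twist": [0.0132,0,-0.0006],"fingers": 0.2},{"offset": [0.021,0.011,0.11],"twist": [0.0132,0,-0.0006],"fingers": 0.2},{"offset": [0.021,0.011,0.113],"twist": [0.0132,0,-0.0006],"fingers": 0.2},{"offset": [0.021,0.011,0.113],"twist": [0.0132,0,-0.0006],"fingers": 0.2}]}}

```text
clock: 27.78
position: [0.5306, -0.1257, 0.1612]
ee_rot: [-0.146, 3.13, -0.136]
force: [-0.1, -0.4, -1.7]
width: 0.722
gripper_force: 15.0
```

```bash
python3 go.py .531 -.1244 .146 3.235; cat > m4.py <<'E'
import sys; from edge import *
o=observe(); im=np.mean([get_image('side').astype(float) for _ in range(4)],0); np.save('h4.npy',im); g=im.mean(2)
def ext(r,c0=300,c1=355):
    d=g[r,c0:c1]; h=.5*(np.percentile(g[r,285:370],90)+d.min()); i=np.where(d<h)[0]; a,b=i[0],i[-1]
    L=c0+a-(h-d[a])/(d[a-1]-d[a]) if a>0 else c0; Q=c0+b+(h-d[b])/(d[b+1]-d[b]) if b<c1-c0-1 else c1
    return L,Q
def cn(z): 
    T,t=flatpose(z)((.5323,-.1252,.093)); return [np.round(proj('side',T@np.array(q)+t),1).tolist() for q in([-.061,.033,.028],[.061,-.033,.028],[.061,-.033,.014])]
zt=o['position'][2]-.046+.028
for nm,z in(('top',zt),('mid',.078)):
    c=cn(z); print(nm,'expected L corner',c[0],'R corner',c[1],c[2])
    for r in range(int(c[0][0])-4,int(c[1][0])+6): print('  ',r,np.round(ext(r),1))
E
python3 m4.py
```

```text
t 27.775 pos [ 0.5306 -0.1257  0.1612] yaw -3.0484 toolz [ 0.009 -0.086 -0.996] j [ 0.63  0.49 -0.76  1.85  0.51  0.98  1.3 ] w 66.4 gf 15.0 F [-0.1 -0.4 -1.7]
offset [-0.003  0.017  0.101] twist [-0.0139  0.0001 -0.    ]
top expected L corner [195.1, 302.4] R corner [198.2, 348.7] [202.4, 348.6]
   191 [305.3 345. ]
   192 [305.1 343.8]
   193 [304.8 343.8]
   194 [304.7 344.5]
   195 [304.1 345.4]
   196 [302.8 346.4]
   197 [303. 347.]
   198 [303.4 347.6]
   199 [303.5 348.3]
   200 [304.  348.4]
   201 [304.4 348.5]
   202 [305.1 347.9]
   203 [305.7 343.2]
mid expected L corner [214.4, 303.1] R corner [217.6, 348.4] [221.7, 348.3]
   210 [310.4 344.3]
   211 [310.5 344.6]
   212 [310.3 345.1]
   213 [308.3 345.3]
   214 [304.9 345.5]
   215 [303.8 346.3]
   216 [303.7 347. ]
   217 [303.7 347.7]
   218 [304.  348.2]
   219 [304.7 348.2]
   220 [305.3 348.6]
   221 [306.  349.3]
   222 [306.4 350.3]
```

The corners of the held tray now match the middle tray's to about 0.5 mm and it's level. Lowering slowly.

Call:
{"op": "jog_arm", "data": {"plan": [{"offset": [0,0.007,0.025],"twist": [0,0,0],"fingers": 0.2},{"offset": [0,0.009,0.045],"twist": [0,0,0],"fingers": 0.2},{"offset": [0,0.01,0.06],"twist": [0,0,0],"fingers": 0.2},{"offset": [0,0.011,0.07],"twist": [0,0,0],"fingers": 0.2},{"offset": [0,0.012,0.075],"twist": [0,0,0],"fingers": 0.2},{"offset": [0,0.012,0.075],"twist": [0,0,0],"fingers": 0.2}]}}

```text
clock: 28.72
position: [0.5305, -0.1245, 0.1499]
ee_rot: [-0.147, 3.13, -0.137]
force: [-0.1, 0.7, -1.5]
width: 0.72
gripper_force: 15.0
```

```bash
python3 go.py .531 -.1247 .146 3.235
```

```text
t 28.725 pos [ 0.5305 -0.1245  0.1499] yaw -3.0478 toolz [ 0.009 -0.087 -0.996] j [ 0.62  0.51 -0.75  1.86  0.53  0.96  1.28] w 66.2 gf 15.0 F [-0.1  0.7 -1.5]
offset [-0.003  0.001  0.026] twist [-0.0139  0.0001  0.0001]
```

Still no contact. Continuing in small steps.

Call:
{"op": "jog_arm", "data": {"plan": [{"offset": [0,0.001,0.008],"twist": [0,0,0],"fingers": 0.2},{"offset": [0,0.001,0.014],"twist": [0,0,0],"fingers": 0.2},{"offset": [0,0.002,0.02],"twist": [0,0,0],"fingers": 0.2},{"offset": [0,0.002,0.02],"twist": [0,0,0],"fingers": 0.2}]}}

```text
clock: 29.22
position: [0.531, -0.1242, 0.1477]
ee_rot: [-0.147, 3.129, -0.137]
force: [-2.7, -0.1, 6.9]
width: 0.72
gripper_force: 15.0
```

```bash
python3 m4.py | head -14; python3 -c "
from fit import *
T,t=flatpose(.128)((.5323,-.1252,.093)); print('seated L,R',[np.round(proj('side',T@np.array(q)+t),1) for q in([-.061,.033,.028],[.061,-.033,.028],[.061,-.033,.014])])"
```

```text
top expected L corner [199.2, 302.5] R corner [202.3, 348.6] [206.5, 348.5]
   195 [305.3 345.1]
   196 [305.2 343.9]
   197 [316.  343.8]
   198 [310.9 344.5]
   199 [303.8 345.3]
   200 [303.4 346.1]
   201 [303.4 346.9]
   202 [303.4 347.2]
   203 [303.6 348. ]
   204 [304.2 348.1]
   205 [304.9 348.2]
   206 [305.3 347.7]
   207 [306.  344.1]
seated L,R [array([199.7, 302.6]), array([202.8, 348.6]), array([207. , 348.5])]
```

The height agrees with seating on the shelves; riding on the rim would put it two rows higher. Releasing.

Call:
{"op": "jog_arm", "data": {"plan": [{"offset": [0,0.002,0.0],"twist": [0,0,0],"fingers": 0.46},{"offset": [0,0.002,0.0],"twist": [0,0,0],"fingers": 0.55},{"offset": [0,0.002,0.0],"twist": [0,0,0],"fingers": 0.7},{"offset": [0,0.002,0.0],"twist": [0,0,0],"fingers": 0.95},{"offset": [0,0,-0.02],"twist": [0,0,0],"fingers": 0.95},{"offset": [0,0,-0.15],"twist": [0,0,0],"fingers": 0.95},{"offset": [0,0,-0.4],"twist": [0,0,0],"fingers": 0.95},{"offset": [0,0,-0.8],"twist": [0,0,0],"fingers": 0.95},{"offset": [0,0.5,-0.9],"twist": [0,0,0],"fingers": 0.95},{"offset": [0,1,-0.9],"twist": [0,0,0],"fingers": 0.95},{"offset": [0,1,-0.9],"twist": [0,0,0],"fingers": 0.95}]}}

```text
clock: 30.8
position: [0.5146, 0.0405, 0.2704]
ee_rot: [-0.154, 3.127, -0.135]
force: [0.6, -1.0, -1.1]
width: 0.977
gripper_force: 0.0
```

```bash
python3 m4.py >/dev/null; python3 - <<'E'
from fit import *
im=np.load('h4.npy'); top=get_image('top')
a=cv2.resize(np.clip(im[180:265,285:365,::-1]*1.4,0,255).astype(np.uint8),(500,531),interpolation=cv2.INTER_CUBIC)
b=cv2.resize(np.clip(top[175:236,330:388,::-1]*1.4,0,255),(290,305),interpolation=cv2.INTER_CUBIC)
c=np.zeros((531,790,3),np.uint8); c[:,:500]=a; c[:305,500:]=b.astype(np.uint8); cv2.imwrite('pics/fin.png',c)
g=im.mean(2)
for z in(.028,.078,.128):
    T,t=flatpose(z)((.5323,-.1252,.093)); print(z,[np.round(proj('side',T@np.array(q)+t),1).tolist() for q in([-.061,.033,.028],[.061,-.033,.028],[.061,-.033,.014])])
for r in range(196,224):
    d=g[r,295:358]; h=.5*(np.percentile(g[r,285:370],90)+d.min()); i=np.where(d<h)[0]; print(r,295+i[0],295+i[-1],end='; ')
print(observe()['clock'])
E
```

```text
0.028 [[228.6, 303.6], [232.0, 348.1], [236.0, 348.1]]
0.078 [[214.4, 303.1], [217.6, 348.4], [221.7, 348.3]]
0.128 [[199.7, 302.6], [202.8, 348.6], [207.0, 348.5]]
196 305 342; 197 317 343; 198 314 344; 199 308 345; 200 304 346; 201 304 347; 202 304 347; 203 304 348; 204 305 348; 205 305 348; 206 306 348; 207 306 346; 208 307 344; 209 306 344; 210 303 344; 211 300 344; 212 298 344; 213 295 344; 214 295 345; 215 295 346; 216 295 347; 217 295 347; 218 295 348; 219 295 348; 220 295 348; 221 295 347; 222 295 343; 223 295 342; 31.05
```

View pics/fin.png

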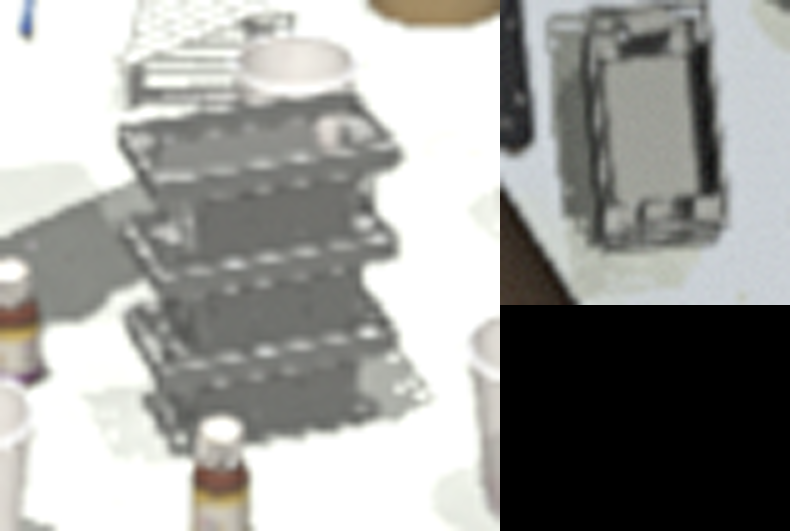

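All three trays stand level at equal spacing: rim corners at crop (400,155), (395,240) and (390,330). The bottle stands upright and well clear, and nothing else was disturbed, so I'm handing in.

```bash
python3 -c "
from cell import *
print(sign_off())"
```

```text
the job is handed in; nothing more can be done
None
```

I handed the job in at about 31 s of the 72 s allowed: the three trays stand level in one tower, each turned end for end to the one below, with the bottle upright on the bare table; the system gave no verdict, so this rests on my last camera check.

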